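# Set the press discs on the rack in order of size

## Robot

A 6-joint arm with a two-finger parallel gripper is mounted at the origin on the work surface; the furniture and walls round the work are solid. World frame = base frame: x ahead of the robot, y to its left, z up, the work surface at z = 0. Lengths are in m, angles in rad, forces in N, time in s.
With the tool pointing down it reaches from about 0.25 to 0.85 m from the base axis. Payload 12.5 kg.
Tool frame: the origin (TCP) lies midway between the tips of the shut fingers; the grasp point (between the pads) lies 19 mm behind it (bot.hold_point_z is the z of the grasp point in the tool frame, in m); z points along the fingers, y is the line along which they close (so a half turn about z gives the same grasp; the last joint's range is limited). The gripper opens to 93 mm and grips with 3 to 60 N. Pads are 15 mm wide; open, the fingers measure 128 mm over their backs; the gripper's body (75 mm by 188 mm) begins 65 mm behind the grasp point.
Start: joints at [1.204, 0.351, 1.652, -0, 1.139, -0.085], TCP at [0.153, 0.528, 0.219] pointing down, gripper open.
Joint ranges: [-2.75, 2.75], [-0.79, 2.1], [0.01, 2.65], [-1.57, 4.71], [0.07, 3.14], [-2.87, 2.87]. Speed limits (rad/s): [2.22, 2.22, 2.79, 3.14, 3.14, 3.14].

## Interface

Orientations are given as a unit quaternion [w, x, y, z].
In Python, from rig import bot gives the robot as it stands.
- The arm moves only by the tool drive_tool, never from a script. Its argument "targets" is text: rows parted by semicolons, each of 7 numbers parted by spaces: the shift along the world's x, y, z in mm, then the turn, a rotation vector about the world's x, y, z in degrees, then the closure, from 0 (fully open) to 1 (shut). A call has exactly 10 rows; each row is the pose to reach, as a shift and turn from the pose commanded when the call began; what a row does not reach only later rows make up. A row lasts 1/8 s, in which the tool goes at most 62.5 mm and 10.7 degrees, less where a joint would pass 70% of its speed; a pose out of reach is approached as far as the arm can. A call with a gripper value outside its range is refused whole. The fingers move at their own pace and stop on an object; "force" is the grip in N (left out, the last holds). Time passes only in rows, so rows that repeat a pose let the fingers close, or fill a call up. It gives the time, the measured TCP pose, the force, the opening and the grip force at its end, in the units of the state.
- bot.observe(): the state, without advancing time (a new reading comes with each control period).
- bot.capture(name): name is "side" or "top" or "wrist"; returns the picture (400x640x3 uint8, blue, green, red); there is no depth.
- bot.camera_model(name): a dict with "camera_matrix" (3x3 intrinsics, pixels), "distortion" ([k1, k2, p1, p2, k3] as OpenCV has them; the pictures are not rectified), "origin" and "rotation" of the camera in the world. Camera axes: x right, y down, z forward; pixel columns grow to the right and rows downward; lengths in m; the calibration is good to about 2 mm. A picture is of the moment at which its call begins: read the wrist's pose just before it. camera_model takes no time and is no camera call; for the wrist camera it gives the pose at the moment of the call.
- bot.sign_off(): hands the job in; it is judged then, once.
The state is a dict: "time": time; "q": joint angles; "joint_vel": joint speeds; "effort": joint torques, N m; "ee_pos": TCP position; "tool_rot": TCP orientation; "force": force on the tool from outside, world axes, zero at the start; "moment": the same for the moment, N m; "width": finger opening in m; "grasp_force": force on a finger pad.
Only numpy, scipy, OpenCV 4.12 (cv2) and the standard library are available. Lean on these libraries where they do the work, as an engineer would, in place of code of your own. Each camera call takes 0.05 s, during which the arm holds its last target. There are 200 camera calls.

## Task

Set the four aluminium press discs on the rack's black pads in order of size, one upright in the middle of each pad: the largest on the pad at the end where the green brush lies, then smaller and smaller towards the roll of tape. Leave the brush and the tape where they lie.

Things in the scene. Friction and masses are not known exactly. Their poses are not given: they have to be found in the camera images.
- disc_58: plain aluminium press disc, turned, diameter 58 mm (largest of the four): straight round body 28 mm high, on top a round hub 16 mm across that rises 8 mm more with a dark bolt hole. Origin: centre of its underside; z up along its axis, hub upward. Starts upright on the board, whose upper face is at z = 0.196.
- disc_48: plain aluminium press disc, turned, diameter 48 mm (second largest of the four): straight round body 28 mm high, on top a round hub 16 mm across that rises 8 mm more with a dark bolt hole. Origin: centre of its underside; z up along its axis, hub upward. Starts upright on the board, whose upper face is at z = 0.196.
- disc_38: plain aluminium press disc, turned, diameter 38 mm (second smallest of the four): straight round body 28 mm high, on top a round hub 16 mm across that rises 8 mm more with a dark bolt hole. Origin: centre of its underside; z up along its axis, hub upward. Starts upright on the board, whose upper face is at z = 0.196.
- disc_28: plain aluminium press disc, turned, diameter 28 mm (smallest of the four): straight round body 28 mm high, on top a round hub 16 mm across that rises 8 mm more with a dark bolt hole. Origin: centre of its underside; z up along its axis, hub upward. Starts upright on the board, whose upper face is at z = 0.196.
- rack: fixed grey rack on the board, a flat slab 78 mm (its x) by 270 mm (its y) and 12 mm high with four round black rubber pads, 62 mm across and 2 mm high, in one row along its y axis. Pad centres at rack y = -99, -33, +33 and +99 mm, x = 0; pad tops 14 mm above the origin. Origin: centre of its underside, on the board (z = 0.196).
- brush: loose hand brush with a green back, 30 x 85 x 22 mm, lying on the board 172 mm from the rack's centre beyond one of the rack's two ends (rack +y or -y); it marks the end for the largest disc. Origin: centre of its underside. Stays where it is.
- tape_roll: loose roll of black tape, 55 mm across and 19 mm high, lying flat on the board beyond the rack's other end, 172 mm from the rack's centre. Origin: centre of its underside. Stays where it is.

How it is judged:
At the end, for the whole second after the job is handed in: All four discs stand upright (within 0.1 rad) and at rest on the rack's pads, each within 12 mm of its pad's centre along both rack axes, in falling order of diameter from the brush's end (58, 48, 38, 28 mm); all are let go (((y of brush in the frame of rack above 0 m and y of disc_58 in the frame of rack between 0.087 and 0.111 m and y of disc_48 in the frame of rack between 0.021 and 0.045 m and y of disc_38 in the frame of rack between -0.045 and -0.021 m and y of disc_28 in the frame of rack between -0.111 and -0.087 m) or (y of brush in the frame of rack below 0 m and y of disc_58 in the frame of rack between -0.111 and -0.087 m and y of disc_48 in the frame of rack between -0.045 and -0.021 m and y of disc_38 in the frame of rack between 0.021 and 0.045 m and y of disc_28 in the frame of rack between 0.087 and 0.111 m)) and x of disc_58 in the frame of rack between -0.012 and 0.012 m and z of disc_58 in the frame of rack between 0.01 and 0.018 m and angle between each of disc_58, disc_48, disc_38, disc_28's own z axis and vertical below 0.1 rad and linear speed of each of disc_58, disc_48, disc_38, disc_28 below 0.02 m/s and x of disc_48 in the frame of rack between -0.012 and 0.012 m and z of disc_48 in the frame of rack between 0.01 and 0.018 m and x of disc_38 in the frame of rack between -0.012 and 0.012 m and z of disc_38 in the frame of rack between 0.01 and 0.018 m and x of disc_28 in the frame of rack between -0.012 and 0.012 m and z of disc_28 in the frame of rack between 0.01 and 0.018 m); the robot touches nothing.
It fails at once if the brush is pushed more than 25 mm from where it lay (distance of brush from where it was at the start of the episode above 0.025 m).
It fails at once if the tape roll is pushed more than 25 mm from where it lay (distance of tape_roll from where it was at the start of the episode above 0.025 m).
It also fails if it takes over 88 s, if anything falls off the work surface, if the arm or the gripper's body presses on something with over 40 N, if the wrist force passes 120 N, or if a joint passes its speed limit or range.

## Working session

There is one attempt and no reset: what is moved stays moved. The work goes in short steps, Python scripts to look and compute and a tool call to move; the robot and the scene stay as the last step left them, time stands still between calls to the robot, and variables do not carry over. Pictures are saved under pics/ and viewed, at most 14 in all, crops included, and the job is handed in when it is done.

Besides the shell and the picture viewer there is one more tool, called after "Request:" as name(argument=value, ...), one argument or row to a line, values as JSON. drive_tool: Moves the arm, as the interface text tells. Its arguments: {"type":"object","properties":{"targets":{"type":"string"},"force":{"type":"number"}},"required":["targets"]}

```bash
mkdir -p pics; ls; python3 - <<'E'
from rig import bot
import cv2,numpy as np
for n in("top","side"):
    cv2.imwrite(f"pics/{n}0.png",bot.capture(n)); m=bot.camera_model(n); print(n,m)
s=bot.observe();print(s['time'],s['ee_pos'],s['tool_rot'],s['width'])
E
```

```text
pics
top {'camera_matrix': array([[365.52278434,   0.        , 326.39543996],
       [  0.        , 365.52278434, 198.69381961],
       [  0.        ,   0.        ,   1.        ]]), 'distortion': array([0.00512808, 0.        , 0.        , 0.        , 0.        ]), 'origin': array([ 0.46912195, -0.04471955,  1.0903284 ]), 'rotation': array([ 0.023952  , -0.69658034,  0.71606355, -0.03814609])}
side {'camera_matrix': array([[453.2601876 ,   0.        , 318.79350627],
       [  0.        , 453.2601876 , 202.70281947],
       [  0.        ,   0.        ,   1.        ]]), 'distortion': array([-0.04110192,  0.        ,  0.        ,  0.        ,  0.        ]), 'origin': array([0.16808402, 0.52070137, 0.79134581]), 'rotation': array([ 0.13120368, -0.2518489 ,  0.86462355, -0.41446815])}
0.1 [0.15278908 0.52803604 0.21818581] [-1.22550453e-04  1.40438011e-01  9.90089347e-01 -4.85155604e-04] 0.09272138207603785
```

View pics/top0.png

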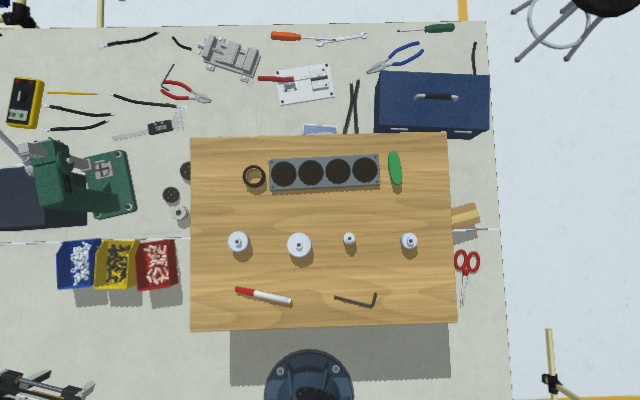

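View pics/side0.png

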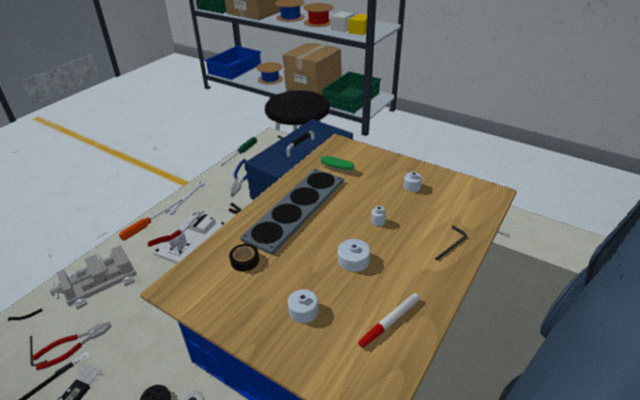

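The top view shows the brush at (395,168), so that is the largest disc's end. The tape is at (254,176) and the pads run from (284,174) to (366,169). The discs are at (238,242), (299,245), (349,239) and (409,242). Next I'll measure positions and sizes.

```bash
cat > h.py <<'E'
import cv2,numpy as np
from scipy.spatial.transform import Rotation as R
def ray(m,uv,z):
    p=cv2.undistortPoints(np.float64(uv).reshape(-1,1,2),m["camera_matrix"],m["distortion"]).reshape(-1,2)
    q=m["rotation"]; d=np.c_[p,np.ones(len(p))]
    Rm=R.from_quat(np.roll(q,-1)).as_matrix(); d=d@Rm.T; o=m["origin"]
    return o+d*((z-o[2])/d[:,2])[:,None]
def blobs(mask,amin):
    c,_=cv2.findContours(mask,cv2.RETR_EXTERNAL,cv2.CHAIN_APPROX_NONE)
    return [k for k in c if cv2.contourArea(k)>amin]
def measure(m,mask,z,amin):
    out=[]
    for c in blobs(mask,amin):
        P=ray(m,c.reshape(-1,2),z)[:,:2]
        (x,y),r=cv2.minEnclosingCircle(np.float32(P*1000))
        out.append((round(x,1),round(y,1),round(2*r,1),cv2.boundingRect(c)))
    return out
E
python3 - <<'E'
from h import *
from rig import bot
im=cv2.imread("pics/top0.png");m=bot.camera_model("top");hsv=cv2.cvtColor(im,cv2.COLOR_BGR2HSV)
roi=np.zeros(im.shape[:2],np.uint8);roi[210:280,200:440]=255
disc=cv2.inRange(hsv,(0,0,120),(180,60,255))&roi
print("disc",*measure(m,disc,.224,60),sep="\n")
roi[:]=0;roi[150:195,272:378]=255
print("pads",*measure(m,cv2.inRange(hsv,(0,0,0),(180,255,45))&roi,.21,150),sep="\n")
roi[:]=0;roi[140:200,240:420]=255
print("tape",*measure(m,cv2.inRange(hsv,(0,0,0),(180,255,70))&roi,.215,150),sep="\n")
print("brush",*measure(m,cv2.inRange(hsv,(45,100,30),(85,255,255))&roi,.218,150),sep="\n")
ms=bot.camera_model("side");ims=cv2.imread("pics/side0.png");hs=cv2.cvtColor(ims,cv2.COLOR_BGR2HSV)
r2=np.zeros(im.shape[:2],np.uint8);r2[165:330,280:430]=255
print("side",*measure(ms,cv2.inRange(hs,(0,0,120),(180,60,255))&r2,.212,60),sep="\n")
r2[:]=0;r2[165:255,240:345]=255
print("sidepads",*measure(ms,cv2.inRange(hs,(0,0,0),(180,255,45))&r2,.21,100),sep="\n")
E
```

```text
disc
(441.5, -254.3, 42.4, (400, 233, 18, 16))
(450.8, -112.8, 29.5, (343, 232, 12, 13))
(439.0, 4.9, 58.9, (287, 232, 25, 26))
(452.3, 146.5, 51.9, (227, 231, 23, 21))
pads
tape
(604.7, 109.8, 54.1, (243, 166, 22, 21))
(609.7, 39.1, 60.9, (271, 162, 25, 25))
(611.0, -26.6, 61.0, (298, 160, 26, 25))
(612.7, -92.2, 61.2, (326, 159, 25, 25))
(614.7, -157.6, 61.4, (352, 157, 26, 26))
brush
(617.3, -230.4, 82.3, (388, 151, 14, 34))
side
(315.8, 74.5, 88.9, (379, 293, 40, 35))
(455.3, 150.3, 66.3, (288, 289, 30, 33))
(440.6, 6.3, 82.1, (337, 239, 34, 32))
(457.0, -114.1, 60.9, (371, 205, 15, 20))
(445.6, -255.0, 76.3, (403, 171, 19, 21))
sidepads
(611.1, 40.8, 61.0, (251, 222, 32, 22))
(612.7, -24.9, 60.0, (272, 204, 30, 19))
(614.3, -91.1, 60.3, (290, 188, 29, 17))
(616.0, -156.6, 60.3, (307, 173, 27, 16))
```

Disc sizes match the measured diameters, and the two views agree within about 2 mm. I still need to check toolbox clearance for the gripper body.

```bash
python3 - <<'E'
from h import *
a=cv2.imread("pics/top0.png")[60:150,360:500];b=cv2.imread("pics/side0.png")[110:210,220:370]
a=cv2.resize(a,None,fx=4,fy=4);b=cv2.resize(b,None,fx=2.4,fy=2.4)
o=np.zeros((600,560,3),np.uint8);o[:360,:560]=a;o[360:,:360]=b
cv2.imwrite("pics/tb.png",o)
E
```

```text
(no output)
```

View pics/tb.png

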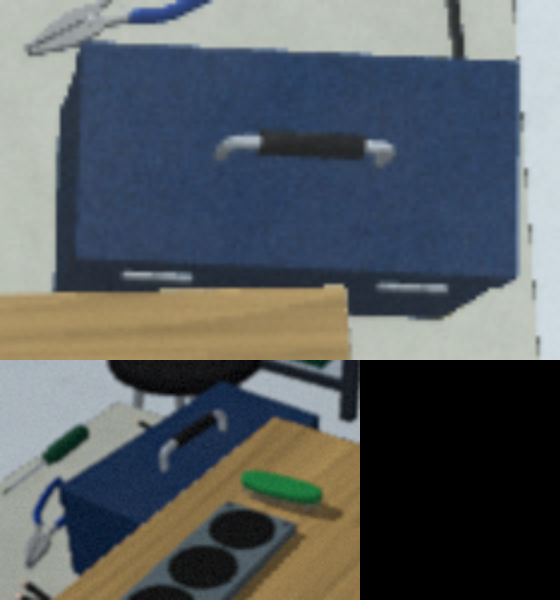

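```bash
python3 - <<'E'
from h import *
from rig import bot
for z in(.18,.2,.22,.24,.26): print(z,ray(bot.camera_model("top"),[(379.2,125)],z)[0,:2],ray(bot.camera_model("side"),[(277,178.8)],z)[0,:2])
E
```

```text
0.18 [ 0.73418849 -0.20426438] [ 0.72793685 -0.14272874]
0.2 [ 0.72836496 -0.20075917] [ 0.70962143 -0.12102482]
0.22 [ 0.72254142 -0.19725395] [ 0.69130601 -0.09932089]
0.24 [ 0.71671788 -0.19374874] [ 0.67299059 -0.07761697]
0.26 [ 0.71089434 -0.19024352] [ 0.65467516 -0.05591305]
```

Request:
drive_tool(
  targets="0 0 60 0 0 0 0; 0 0 100 0 0 -5 0; 40 -50 100 0 0 -15 0; 80 -100 100 0 0 -25 0; 120 -150 100 0 0 -35 0; 160 -200 100 0 0 -45 0; 200 -250 100 0 0 -55 0; 240 -300 100 0 0 -65 0; 270 -340 100 0 0 -74 0; 299 -379 100 0 0 -74 0",
  force=20,
)

```text
time: 1.35
ee_pos: [0.4528, 0.1473, 0.3185]
tool_rot: [-0.0, 0.709, 0.705, -0.0]
force: [0.3, 1.8, -0.3]
width: 0.0931
grasp_force: 0.0
```

Request:
drive_tool(
  targets="0 1 -50 0 0 0 0; 0 1 -90 0 0 0 0; 0 1 -112 0 0 0 0; 0 1 -118 0 0 0 0; 0 1 -118 0 0 0 0; 0 1 -118 0 0 0 0.5; 0 1 -118 0 0 0 0.7; 0 1 -118 0 0 0 0.7; 0 1 -118 0 0 0 0.7; 0 1 -118 0 0 0 0.7",
  force=20,
)

```text
time: 2.6
ee_pos: [0.4518, 0.1503, 0.2006]
tool_rot: [-0.0, 0.708, 0.706, -0.0]
force: [-0.8, -0.1, 2.0]
width: 0.0477
grasp_force: 8.7
```

Request:
drive_tool(
  targets="0 0 20 0 0 0 0.8; 0 0 55 0 0 0 0.8; 20 -30 60 0 0 0 0.8; 45 -66 60 0 0 0 0.8; 70 -104 60 0 0 0 0.8; 95 -142 60 0 0 0 0.8; 120 -180 60 0 0 0 0.8; 145 -217 60 0 0 0 0.8; 162 -241 60 0 0 0 0.8; 162 -241 60 0 0 0 0.8",
)

```text
time: 3.85
ee_pos: [0.6142, -0.0921, 0.2596]
tool_rot: [-0.001, 0.709, 0.706, -0.0]
force: [-0.4, 0.2, -3.0]
width: 0.0471
grasp_force: 20.0
```

```bash
python3 - <<'E'
from rig import bot
import cv2,numpy as np
a=bot.capture("wrist");b=bot.capture("side")[110:290,200:440]
cv2.imwrite("pics/w1.png",np.hstack([cv2.resize(a,(480,300)),cv2.resize(b,(320,240))[:, :,:].copy() if 0 else cv2.copyMakeBorder(cv2.resize(b,(320,240)),0,60,0,0,0)]))
E
```

```text
(no output)
```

View pics/w1.png

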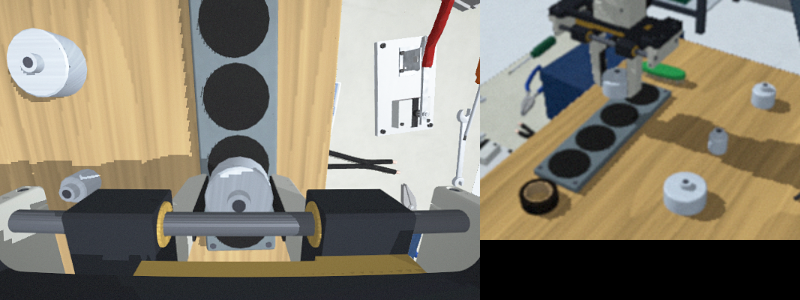

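The disc is held upright over the second pad from the brush end. I'll lower it and release.

Request:
drive_tool(
  targets="0 0 -20 0 0 0 0.8; 0 0 -35 0 0 0 0.8; 0 0 -42 0 0 0 0.8; 0 0 -45 0 0 0 0.8; 0 0 -45 0 0 0 0.8; 0 0 -45 0 0 0 0.3; 0 0 -45 0 0 0 0; 0 0 -45 0 0 0 0; 0 0 -20 0 0 0 0; 0 0 25 0 0 0 0",
)

```text
time: 5.2
ee_pos: [0.6133, -0.0906, 0.2852]
tool_rot: [-0.001, 0.708, 0.706, -0.001]
force: [0.2, 0.7, 0.9]
width: 0.0912
grasp_force: 0.0
```

Request:
drive_tool(
  targets="-40 22 0 0 0 0 0; -80 44 0 0 0 0 0; -120 66 0 0 0 0 0; -155 87 0 0 0 0 0; -174 96 0 0 0 0 0; -174 96 -10 0 0 0 0; -174 96 -45 0 0 0 0; -174 96 -75 0 0 0 0; -174 96 -85 0 0 0 0; -174 96 -85 0 0 0 0",
)

```text
time: 6.45
ee_pos: [0.4403, 0.0051, 0.2004]
tool_rot: [-0.0, 0.708, 0.706, -0.0]
force: [0.4, 0.1, -0.8]
width: 0.0927
grasp_force: 0.0
```

Request:
drive_tool(
  targets="0 0 0 0 0 0 0.3; 0 0 0 0 0 0 0.6; 0 0 0 0 0 0 0.7; 0 0 0 0 0 0 0.7; 0 0 0 0 0 0 0.7; 0 0 20 0 0 0 0.7; 0 0 50 0 0 0 0.7; 0 0 70 0 0 0 0.7; 0 0 70 0 0 0 0.7; 0 0 70 0 0 0 0.7",
)

```text
time: 7.7
ee_pos: [0.4395, 0.0053, 0.2696]
tool_rot: [-0.001, 0.708, 0.706, -0.0]
force: [-1.4, -0.1, -3.0]
width: 0.0575
grasp_force: 20.0
```

Request:
drive_tool(
  targets="20 -18 0 0 0 0 0.8; 48 -44 0 0 0 0 0.8; 76 -70 0 0 0 0 0.8; 104 -96 0 0 0 0 0.8; 132 -122 0 0 0 0 0.8; 160 -148 0 0 0 0 0.8; 175 -162 0 0 0 0 0.8; 175 -162 0 0 0 0 0.8; 175 -162 -15 0 0 0 0.8; 175 -162 -25 0 0 0 0.8",
)

```text
time: 8.95
ee_pos: [0.614, -0.1559, 0.244]
tool_rot: [-0.001, 0.708, 0.706, -0.0]
force: [0.4, 0.4, -3.2]
width: 0.0579
grasp_force: 20.0
```

Request:
drive_tool(
  targets="0 0 -15 0 0 0 0.8; 0 0 -25 0 0 0 0.8; 0 0 -30 0 0 0 0.8; 0 0 -30 0 0 0 0.8; 0 0 -30 0 0 0 0.3; 0 0 -30 0 0 0 0; 0 0 -30 0 0 0 0; 0 0 -15 0 0 0 0; 0 0 25 0 0 0 0; 0 0 45 0 0 0 0",
)

```text
time: 10.2
ee_pos: [0.6155, -0.1569, 0.294]
tool_rot: [0.002, 0.708, 0.706, 0.001]
force: [0.5, 0.1, -1.0]
width: 0.0929
grasp_force: 0.0
```

```bash
python3 - <<'E'
from rig import bot
import cv2,numpy as np
a=bot.capture("wrist");b=bot.capture("side")[110:290,200:440]
cv2.imwrite("pics/w2.png",np.hstack([cv2.resize(a,(480,300)),cv2.copyMakeBorder(cv2.resize(b,(320,240)),0,60,0,0,0)]))
E
```

```text
(no output)
```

View pics/w2.png

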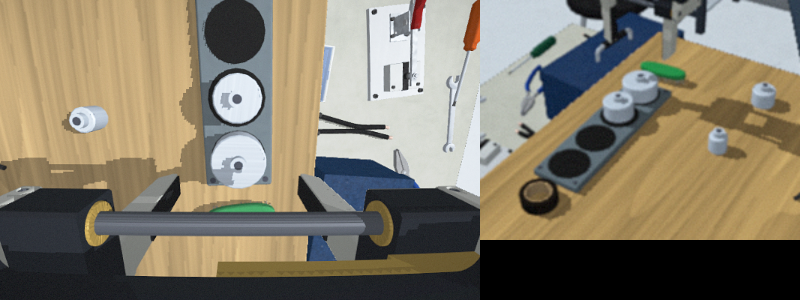

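The 58 and 48 discs stand upright and centred on their pads, at (238,165) and (237,98) in the wrist view. Next is disc 38.

Request:
drive_tool(
  targets="-40 -23 0 0 0 0 0; -80 -46 0 0 0 0 0; -120 -69 0 0 0 0 0; -155 -89 0 0 0 0 0; -172 -99 0 0 0 0 0; -172 -99 -10 0 0 0 0; -172 -99 -50 0 0 0 0; -172 -99 -80 0 0 0 0; -172 -99 -94 0 0 0 0; -172 -99 -94 0 0 0 0",
)

```text
time: 11.55
ee_pos: [0.4437, -0.2553, 0.1967]
tool_rot: [0.0, 0.708, 0.706, 0.0]
force: [0.2, -0.3, 0.4]
width: 0.093
grasp_force: 0.0
```

Request:
drive_tool(
  targets="0 0 0 0 0 0 0.4; 0 0 0 0 0 0 0.7; 0 0 0 0 0 0 0.8; 0 0 0 0 0 0 0.8; 0 0 0 0 0 0 0.8; 0 0 0 0 0 0 0.8; 0 0 25 0 0 0 0.8; 0 0 55 0 0 0 0.8; 0 0 80 0 0 0 0.8; 0 0 80 0 0 0 0.8",
)

```text
time: 12.8
ee_pos: [0.4434, -0.256, 0.2778]
tool_rot: [0.001, 0.708, 0.706, 0.0]
force: [-0.6, 0.9, -0.9]
width: 0.0376
grasp_force: 20.0
```

Request:
drive_tool(
  targets="20 27 0 0 0 0 0.8; 45 61 0 0 0 0 0.8; 70 95 0 0 0 0 0.8; 95 129 0 0 0 0 0.8; 120 163 0 0 0 0 0.8; 145 197 0 0 0 0 0.8; 162 220 0 0 0 0 0.8; 169 230 0 0 0 0 0.8; 169 230 -15 0 0 0 0.8; 169 230 -30 0 0 0 0.8",
)

```text
time: 14.05
ee_pos: [0.6111, -0.0265, 0.2449]
tool_rot: [-0.0, 0.708, 0.706, -0.0]
force: [-0.2, -0.3, -1.1]
width: 0.0376
grasp_force: 20.0
```

Request:
drive_tool(
  targets="0 0 -15 0 0 0 0.8; 0 0 -27 0 0 0 0.8; 0 0 -32 0 0 0 0.8; 0 0 -32 0 0 0 0.8; 0 0 -32 0 0 0 0.3; 0 0 -32 0 0 0 0; 0 0 -32 0 0 0 0; 0 0 -15 0 0 0 0; 0 0 25 0 0 0 0; 0 0 45 0 0 0 0",
)

```text
time: 15.3
ee_pos: [0.6125, -0.0257, 0.2952]
tool_rot: [0.001, 0.708, 0.706, 0.001]
force: [-0.4, 0.5, 0.6]
width: 0.091
grasp_force: 0.0
```

Request:
drive_tool(
  targets="-40 -22 0 0 0 0 0; -80 -44 0 0 0 0 0; -120 -66 0 0 0 0 0; -150 -82 0 0 0 0 0; -160 -88 0 0 0 0 0; -160 -88 -10 0 0 0 0; -160 -88 -50 0 0 0 0; -160 -88 -80 0 0 0 0; -160 -88 -94 0 0 0 0; -160 -88 -94 0 0 0 0",
)

```text
time: 16.55
ee_pos: [0.4526, -0.1134, 0.1975]
tool_rot: [-0.0, 0.708, 0.706, -0.0]
force: [0.1, 0.7, 1.1]
width: 0.093
grasp_force: 0.0
```

Request:
drive_tool(
  targets="0 0 0 0 0 0 0.4; 0 0 0 0 0 0 0.7; 0 0 0 0 0 0 0.9; 0 0 0 0 0 0 0.9; 0 0 0 0 0 0 0.9; 0 0 0 0 0 0 0.9; 0 0 25 0 0 0 0.9; 0 0 55 0 0 0 0.9; 0 0 80 0 0 0 0.9; 0 0 80 0 0 0 0.9",
)

```text
time: 17.8
ee_pos: [0.4526, -0.1139, 0.2789]
tool_rot: [0.001, 0.708, 0.706, 0.001]
force: [-0.2, -0.1, 0.0]
width: 0.0094
grasp_force: 0.0
```

The fingers closed on nothing, so I need to look.

```bash
cat > look.py <<'E'
import sys
from rig import bot
import cv2,numpy as np
a=bot.capture("wrist");b=bot.capture("side")[110:350,200:440]
cv2.imwrite(sys.argv[1],np.hstack([cv2.resize(a,(480,300)),cv2.copyMakeBorder(cv2.resize(b,(300,300)),0,0,0,0,0)]))
cv2.imwrite("pics/top_last.png",bot.capture("top"));cv2.imwrite("pics/side_last.png",bot.capture("side"))
E
python3 look.py pics/w3.png
```

```text
(no output)
```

View pics/w3.png

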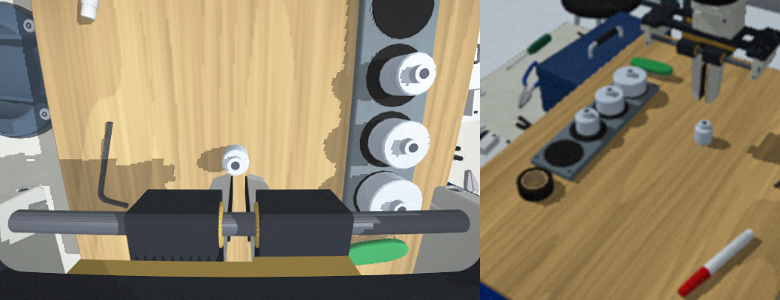

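The 28 disc slipped out towards +y and still stands upright at (235,160) in the wrist view. The other three are fine. I'll measure it again.

```bash
cat > m28.py <<'E'
from h import *
from rig import bot
mw=bot.camera_model("wrist");w=bot.capture("wrist")
hs=lambda i:cv2.cvtColor(i,cv2.COLOR_BGR2HSV)
r=np.zeros((400,640),np.uint8);r[180:240,285:345]=255
k=cv2.inRange(hs(w),(0,0,0),(180,120,90))&r
for c in blobs(k,5):
    u=c.reshape(-1,2).mean(0);print("hole w",u,cv2.contourArea(c),ray(mw,[u],.232)[0])
print("w body",measure(mw,cv2.inRange(hs(w),(0,0,110),(180,60,255))&r,.224,100))
s=cv2.imread("pics/side_last.png");r[:]=0;r[180:240,330:400]=255
for z in(.21,.214):print("s",measure(bot.camera_model("side"),cv2.inRange(hs(s),(0,0,120),(180,60,255))&r,z,60))
t=cv2.imread("pics/top_last.png");r[:]=0;r[215:270,310:370]=255
print("t",measure(bot.camera_model("top"),cv2.inRange(hs(t),(0,0,120),(180,60,255))&r,.224,30))
cv2.imwrite("pics/c.png",np.hstack([cv2.resize(w[180:250,270:360],None,fx=4,fy=4),cv2.resize(t[205:275,300:390],None,fx=4,fy=4)]))
E
python3 m28.py
```

```text
w body [(440.5, -113.3, 45.8, (285, 193, 49, 47))]
s [(455.6, -116.0, 63.1, (371, 205, 15, 21))]
s [(453.6, -111.6, 62.7, (371, 205, 15, 21))]
t []
```

View pics/c.png

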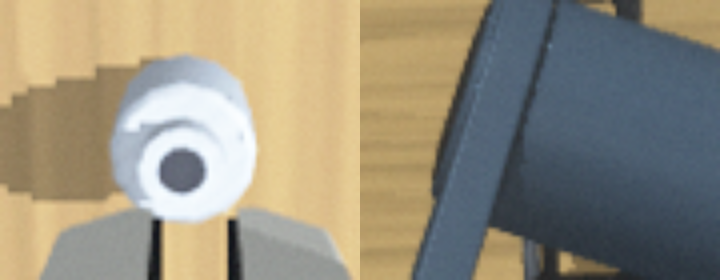

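```bash
python3 - <<'E'
from h import *
from rig import bot
mw=bot.camera_model("wrist");print(mw["origin"])
print(ray(mw,[(315.5,222.5)],.232),ray(mw,[(270+185/4,180+152/4)],.224), ray(mw,[(270+182/4,180+57/4)],.196))
ms=bot.camera_model("side");s=cv2.imread("pics/side_last.png");s0=cv2.imread("pics/side0.png")
cv2.imwrite("pics/d.png",np.hstack([cv2.resize(i[195:235,355:405],None,fx=8,fy=8) for i in(s0,s)]))
E
```

```text
[ 0.45068001 -0.04447347  0.44224562]
[[ 0.44823229 -0.11393976  0.232     ]] [[ 0.44871981 -0.11301691  0.224     ]] [[ 0.44791781 -0.10108809  0.196     ]]
```

View pics/d.png

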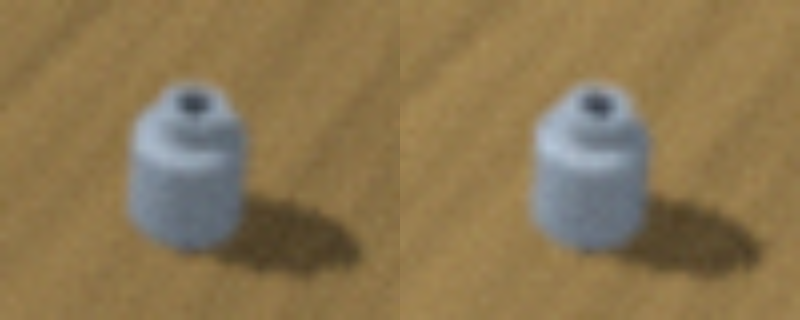

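The disc hardly moved. The fingers simply hadn't finished closing when the lift began. I'll retry starting from a smaller opening and with a longer close.

Request:
drive_tool(
  targets="-3 0 0 0 0 0 0.35; -3 0 0 0 0 0 0.35; -3 0 0 0 0 0 0.35; -3 0 0 0 0 0 0.35; -3 0 0 0 0 0 0.35; -3 0 0 0 0 0 0.35; -3 0 -40 0 0 0 0.35; -3 0 -65 0 0 0 0.35; -3 0 -80 0 0 0 0.35; -3 0 -80 0 0 0 0.35",
)

```text
time: 19.3
ee_pos: [0.4491, -0.1138, 0.1975]
tool_rot: [0.0, 0.708, 0.706, 0.0]
force: [0.4, -0.6, -0.4]
width: 0.0602
grasp_force: 0.0
```

Request:
drive_tool(
  targets="0 0 0 0 0 0 0.6; 0 0 0 0 0 0 0.8; 0 0 0 0 0 0 0.9; 0 0 0 0 0 0 0.9; 0 0 0 0 0 0 0.9; 0 0 0 0 0 0 0.9; 0 0 0 0 0 0 0.9; 0 0 0 0 0 0 0.9; 0 0 0 0 0 0 0.9; 0 0 0 0 0 0 0.9",
)

```text
time: 20.55
ee_pos: [0.449, -0.1137, 0.1977]
tool_rot: [0.0, 0.708, 0.706, 0.0]
force: [-0.3, 0.4, 3.9]
width: 0.0272
grasp_force: 20.0
```

Request:
drive_tool(
  targets="0 0 30 0 0 0 0.9; 0 0 65 0 0 0 0.9; 22 21 80 0 0 0 0.9; 50 48 80 0 0 0 0.9; 78 75 80 0 0 0 0.9; 106 102 80 0 0 0 0.9; 134 128 80 0 0 0 0.9; 155 148 80 0 0 0 0.9; 162 154 80 0 0 0 0.9; 162 154 60 0 0 0 0.9",
)

```text
time: 21.8
ee_pos: [0.6115, 0.0403, 0.2581]
tool_rot: [0.001, 0.708, 0.706, 0.001]
force: [-1.0, -0.4, -0.8]
width: 0.0275
grasp_force: 20.0
```

Lower to about 0.212. Tape is at y=110, so it's clear.

Request:
drive_tool(
  targets="-1 0 -15 0 0 0 0.9; -1 0 -30 0 0 0 0.9; -1 0 -41 0 0 0 0.9; -1 0 -46 0 0 0 0.9; -1 0 -46 0 0 0 0.9; -1 0 -46 0 0 0 0.5; -1 0 -46 0 0 0 0.2; -1 0 -46 0 0 0 0; -1 0 -46 0 0 0 0; -1 0 -46 0 0 0 0",
)

```text
time: 23.05
ee_pos: [0.6099, 0.0403, 0.2117]
tool_rot: [0.0, 0.708, 0.706, 0.0]
force: [0.1, -0.1, 0.1]
width: 0.0729
grasp_force: 0.0
```

Request:
drive_tool(
  targets="0 0 20 0 0 0 0; 0 0 60 0 0 0 0; 0 0 90 0 0 0 0; -40 30 100 0 0 0 0; -80 60 100 0 0 0 0; -120 90 100 0 0 0 0; -160 120 100 0 0 0 0; -200 150 100 0 0 0 0; -240 180 100 0 0 0 0; -270 200 100 0 0 0 0",
)

```text
time: 24.3
ee_pos: [0.3384, 0.2412, 0.3118]
tool_rot: [-0.0, 0.708, 0.706, 0.0]
force: [0.7, -0.3, -0.5]
width: 0.0926
grasp_force: 0.0
```

```bash
python3 look.py pics/w4.png; python3 - <<'E'
from h import *
from rig import bot
im=cv2.imread("pics/top_last.png");m=bot.camera_model("top");hsv=cv2.cvtColor(im,cv2.COLOR_BGR2HSV)
roi=np.zeros(im.shape[:2],np.uint8);roi[158:188,272:378]=255
print(*measure(m,cv2.inRange(hsv,(0,0,130),(180,60,255))&roi,.238,60),sep="\n")
ms=bot.camera_model("side");hs=cv2.cvtColor(cv2.imread("pics/side_last.png"),cv2.COLOR_BGR2HSV)
cv2.imwrite("pics/e.png",np.vstack([cv2.resize(im[140:210,230:420],None,fx=4,fy=4),cv2.resize(cv2.imread("pics/side_last.png")[150:270,220:400],None,fx=2.5,fy=2.5)[:, :450].copy().repeat(1,0) if 0 else cv2.copyMakeBorder(cv2.resize(cv2.imread("pics/side_last.png")[150:270,220:400],None,fx=2.5,fy=2.5),0,0,0,310,0)]))
E
```

```text
(610.6, 40.6, 27.9, (276, 166, 12, 12))
(612.5, -26.3, 37.7, (303, 163, 15, 16))
(617.5, -154.1, 62.9, (352, 158, 26, 22))
(616.0, -93.3, 50.6, (328, 158, 20, 21))
(638.2, -14.0, 115.6, (280, 158, 50, 11))
```

View pics/e.png

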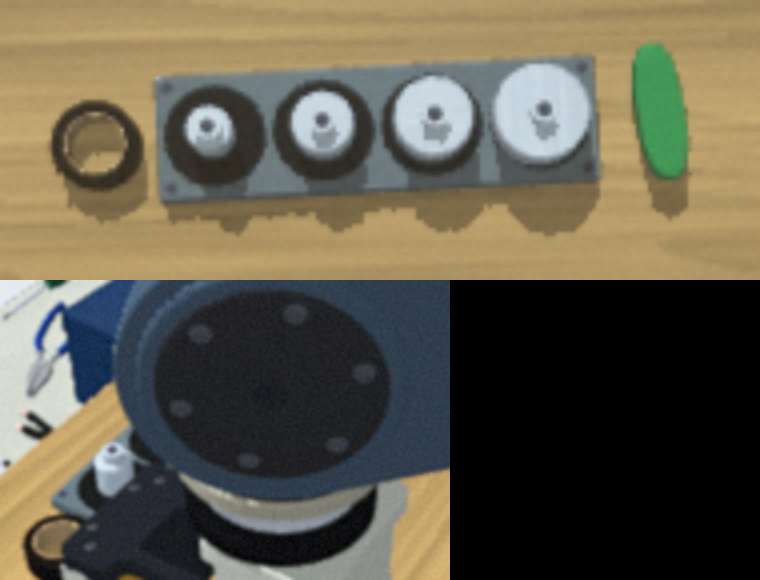

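All four discs stand upright in the right order, each within about 3 mm of its pad centre. The brush and the tape haven't moved and the gripper is clear, so I'm handing in.

```bash
python3 -c "
from rig import bot
print(bot.sign_off())"
```

```text
the job is handed in; nothing more can be done
None
```

I handed the job in at about 24 s with the four discs upright on their pads, 58, 48, 38, 28 mm from the brush to the tape, each measured within about 3 mm of its pad's centre; the brush and tape were left where they lay, and the hand-in returned no verdict.

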